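# Feel out the play of a kitchen hand mill's crank and park it mid-play

## Task

The hand mill's crank has worked loose on its burr shaft. Check its free play by the knob: swing the crank gently anticlockwise (seen from above) until the burrs clearly resist, then clockwise until they resist the other way, each time keeping up the light pressure for a moment and never forcing the burrs. Then leave the crank at rest halfway between those two points, unloaded, with everything else on the counter left alone.

Things in the scene. Friction and masses are not known exactly. Their poses are not given: they have to be found in the camera images.
- mill: a hand mill: wooden box 130 x 130 mm on a 180 x 180 mm foot board screwed to the counter (it cannot move), steel top plate, aluminium hopper dome 110 mm across; origin at the centre of its underside; the small drawer with a brass knob faces its -x. Box and plate end at 98 mm, the dome at 134 mm above the counter.
- mill_axis (a point): a point on the upright axis of the crank, over the centre of the mill, at the underside of the crank's hub, 151 mm above the counter
- handle (a point): the middle of the crank's upright grip knob, 182 mm above the counter and 110 mm from the crank's axis; it swings level around that axis. The knob is dark wood, round, 25 mm across (27 at its widest), stands from 160 to 202 mm above the counter and spins freely on its pin, so a gripper may hold it without turning along. Beneath it runs the crank arm, a flat steel bar 18 mm wide and 6 mm thick with its upper face at 159 mm.
- crank (a joint): angle of the crank relative to the mill's burr shaft, rad, growing anticlockwise as seen from above. The crank swings loosely (about 0.4 N at the knob) on the shaft between two stops; between the stops there is roughly half a radian of free play (about 60 mm at the knob). The zero is an arbitrary mark, not the middle, and the shaft stands at another angle each time, so where the stops lie must be felt.
- twist (a joint): elastic wind-up of the burr shaft, rad, positive when the crank loads it anticlockwise; 0 while the crank is in its free play. Stiffness 40 N m per rad, that is about 3.3 N at the knob for each mm of handle travel past a stop. Resistance counts as felt from 0.2 N m (0.005 rad, 1.8 N at the knob); 3 to 5 N at the knob is a sound, gentle press; over 1.2 N m (0.030 rad, 10.9 N at the knob) strains the burrs, and from 1.5 N m they turn.
- bean_jar: bystander, to be left alone: amber jar with a steel lid, 72 mm across, 105 mm tall; origin under it
- mug: bystander, to be left alone: white mug, 80 mm across, 92 mm tall; origin under it
- brush: bystander, to be left alone: brush lying down, 170 mm long; origin under it
- bowl: bystander, to be left alone: bowl, 130 mm across, 55 mm tall; origin under it
- shaker: bystander, to be left alone: turned wooden shaker, 44 mm across, 85 mm tall; origin under it
- soap: bystander, to be left alone: slim clear bottle, 56 mm across, 170 mm tall; origin under it
- spatula: bystander, to be left alone: spatula lying down, 240 mm long; origin under it

How it is judged:
By the outcome, as a careful person would: the job done as asked, in the order asked, and still so for the second after the job is handed in, with the robot touching nothing.
It also fails if it takes over 61 s, if anything falls off the work surface, if the arm or the gripper's body presses on something with over 40 N, if the wrist force passes 120 N, or if a joint passes its speed limit or range.

## Robot

A 6-joint arm with a two-finger parallel gripper is mounted at the origin on the work surface. World frame = base frame: x ahead of the robot, y to its left, z up, the work surface at z = 0. Lengths are in mm, angles in rad, forces in N, time in s.
With the tool pointing down it reaches from about 350 to 875 mm from the base axis. Payload 15.5 kg.
Tool frame: the origin (TCP) lies midway between the tips of the shut fingers; the grasp point (between the pads) lies 19 mm behind it; z points along the fingers, x is the direction in which the jaws open and shut, and the axes are right-handed (so a half turn about z gives the same grasp; the last joint's range is limited). The gripper opens to 85 mm and grips with 20 to 120 N. Pads are 22 mm wide; open, the fingers measure 114 mm over their backs; the gripper's body (76 mm by 85 mm) begins 54 mm behind the grasp point. The pads swing forward as they close: fully open they stand 13 mm farther back than shut.
Start: joints at [1.006, 0.494, 1.345, -0, 1.302, -0.096], TCP at [282.381, 557.573, 231.277] pointing down, gripper open.
Joint ranges: [-2.91, 2.91], [-0.82, 2.16], [0.22, 2.67], [-1.22, 4.37], [0.12, 2.79], [-3.08, 3.08]. Speed limits (rad/s): [1.89, 1.89, 2.57, 3.01, 3.01, 3.01].

## Interface

Orientations are given as [roll, pitch, yaw] about the fixed x, y, z axes, in that order (R = Rz(yaw) Ry(pitch) Rx(roll)).
In Python, from station import r gives the robot as it stands.
- The arm moves only by the tool arm_command, never from a script. Its argument "increments" is one flat list of numbers, 7 for each row, row after row: the shift along the tool's x, y, z in units of 30 mm (1.0 is 30 mm), then the turn, a rotation vector about the tool's x, y, z in units of 5 degrees (1.0 is 5 degrees), then the closure, from -1 (fully open) to 1 (shut). In form: [x, y, z, ax, ay, az, jaw, x, y, z, ax, ay, az, jaw, ...]. A call has 1 to 12 rows; each row shifts and turns the commanded pose from where the row before left it, along the tool's axes as they then stand; what a row does not reach is not made up. A row lasts 1/12 s, in which the tool goes at most 41.7 mm and 7.16 degrees, less where a joint would pass 70% of its speed; a pose out of reach is approached as far as the arm can. A call with a number of a shift or a turn outside -1 to 1 is refused whole. A call with a gripper value outside its range is refused whole. The fingers move at their own pace and stop on an object; "squeeze" is the grip in N (left out, the last holds). Time passes only in rows, so rows that do not move let the fingers close. It gives the time, the measured TCP pose, the force and the opening at its end, in the units of the state.
- r.get_state(): the state, without advancing time (a new reading comes with each control period).
- r.read_camera(name): name is "scene" or "top"; returns the picture (400x640x3 uint8, red, green, blue); there is no depth.
- r.get_calibration(name): a dict with "mtx" (3x3 intrinsics, pixels), "distortion" ([k1, k2, p1, p2, k3] as OpenCV has them; the pictures are not rectified), "R" (3x3) and "t" (3): a world point X has camera coordinates R X + t. Camera axes: x right, y down, z forward; pixel columns grow to the right and rows downward; lengths in mm; the calibration is good to about 2 mm. A picture is of the moment at which its call begins. get_calibration takes no time and is no camera call.
- r.sign_off(): hands the job in, once; it reports no verdict.
The state is a dict: "time_s": time; "qpos": joint angles; "dq": joint speeds; "joint_efforts": joint torques, N m; "tool_pos": TCP position; "tcp_rot": TCP orientation; "force": force on the tool from outside, world axes, zero at the start; "wrist_torque": the same for the moment, N m; "gripper_width": finger opening in mm.
Only numpy, scipy, OpenCV 4.12 (cv2) and the standard library are available. Lean on these libraries where they do the work, as an engineer would, in place of code of your own. Each camera call takes 0.05 s, during which the arm holds its last target. There are 200 camera calls.

## Working session

There is one attempt and no reset: what is moved stays moved. The work goes in short steps, Python scripts to look and compute and a tool call to move; the robot and the scene stay as the last step left them, time stands still between calls to the robot, and variables do not carry over. Pictures are saved under pics/ and viewed, about 8 in all and at most 12, crops included, and the job is handed in when it is done.

Besides the shell and the picture viewer there is one more tool, called after "Emit:" by a JSON object that holds its "op" and its "data", one argument or row to a line. arm_command: Moves the arm, as the interface text tells. Its arguments: {"type":"object","properties":{"increments":{"type":"array"},"squeeze":{"type":"number"}},"required":["increments"]}

```bash
mkdir -p pics; ls; python3 - <<'E'
from station import r
import cv2
for n in("scene","top"):
    im=r.read_camera(n); cv2.imwrite(f"pics/{n}0.png",cv2.cvtColor(im,cv2.COLOR_RGB2BGR))
    c=r.get_calibration(n); print(n,c)
print(r.get_state())
E
```

```text
pics
scene {'mtx': array([[459.24163678,   0.        , 319.49324813],
       [  0.        , 459.24163678, 195.26079395],
       [  0.        ,   0.        ,   1.        ]]), 'distortion': array([-0.01623525,  0.        ,  0.        ,  0.        ,  0.        ]), 'R': array([[ 0.39790844,  0.91741584, -0.00412927],
       [ 0.60685323, -0.26657913, -0.74877548],
       [-0.68803926,  0.29543822, -0.66281086]]), 't': array([-196.68513581, -259.86730893, 1909.68782422])}
top {'mtx': array([[506.53922965,   0.        , 322.02812204],
       [  0.        , 506.53922965, 195.50173674],
       [  0.        ,   0.        ,   1.        ]]), 'distortion': array([-0.10652532,  0.        ,  0.        ,  0.        ,  0.        ]), 'R': array([[-0.00493063, -0.99997195, -0.00563757],
       [-0.99521397,  0.00545723, -0.0975673 ],
       [ 0.09759533,  0.00512952, -0.99521296]]), 't': array([ -45.49884048,  575.7883705 , 1372.35464646])}
{'time_s': 0.1, 'qpos': array([ 1.00650560e+00,  4.94121139e-01,  1.34606361e+00,  2.83721864e-05,
        1.30255129e+00, -9.55038114e-02]), 'dq': array([ 0.00139539, -0.00152001, -0.00285743,  0.00161942,  0.00042813,
        0.00130491]), 'joint_efforts': array([ 1.20455577e-03, -8.83591461e+01, -3.84553850e+01, -8.16255215e-05,
        5.22241593e-03, -4.60756758e-05]), 'tool_pos': array([282.18749336, 557.29121498, 230.76172746]), 'tcp_rot': array([-3.14145640e+00,  1.13556083e-03,  1.10200195e+00]), 'force': array([ 0.17483935,  0.5850702 , -0.44854723]), 'wrist_torque': array([ 0.00050466, -0.02387405,  0.00656082]), 'gripper_width': 85.5309643463866}
```

View pics/top0.png

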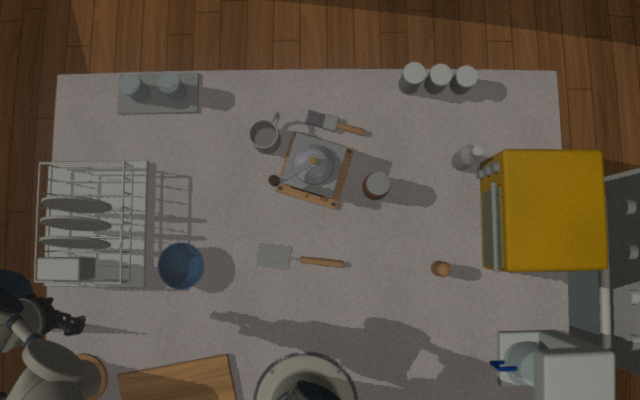

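View pics/scene0.png

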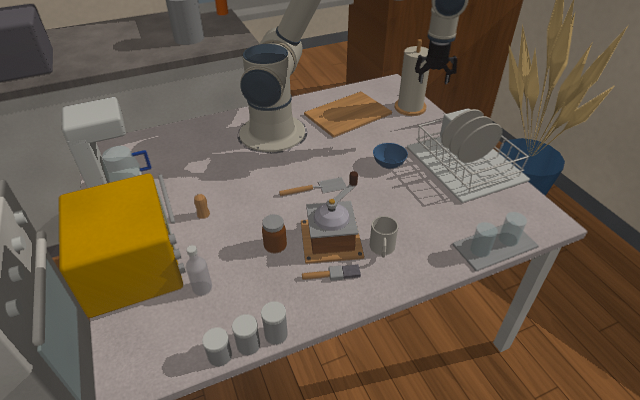

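The top view shows the knob at about (274,180) and the brass hub at (314,161). In the scene view the knob is at about (353,178) and the hub at (331,203). I'll measure both with masks.

```bash
cat > h.py <<'E'
import numpy as np,cv2
from station import r
def ray(n,uv):
    c=r.get_calibration(n); p=cv2.undistortPoints(np.array([[uv]],float),c["mtx"],c["distortion"])[0,0]
    return -c["R"].T@c["t"], c["R"].T@np.array([p[0],p[1],1])
def onz(n,uv,z):
    o,d=ray(n,uv); return o+d*(z-o[2])/d[2]
def tri(a,b):
    (o1,d1),(o2,d2)=ray("top",a),ray("scene",b)
    s=np.linalg.lstsq(np.c_[d1,-d2],o2-o1,rcond=None)[0]; p,q=o1+s[0]*d1,o2+s[1]*d2
    return (p+q)/2,np.linalg.norm(p-q)
def blob(im,c,w,f):
    u,v=c; s=im[v-w:v+w,u-w:u+w]; m=f(s.astype(int),cv2.cvtColor(s,cv2.COLOR_RGB2HSV).astype(int)).astype(np.uint8)
    n,l,st,ce=cv2.connectedComponentsWithStats(m); i=1+np.argmax(st[1:,4]) ; return ce[i]+[u-w,v-w],st[i]
E
python3 - <<'E'
from h import *
T=cv2.imread("pics/top0.png")[...,::-1].copy();S=cv2.imread("pics/scene0.png")[...,::-1].copy()
dark=lambda s,h:s.sum(2)<150
brass=lambda s,h:(h[...,1]>110)&(h[...,2]>110)
kt,a=blob(T,(274,180),11,dark);ks,b=blob(S,(353,178),12,dark)
ht,c=blob(T,(314,161),10,brass);hs,d=blob(S,(331,203),8,brass)
print(kt,a,ks,b,ht,c,hs,d)
print(tri(kt,ks),tri(ht,hs)); k=onz("top",kt,190); print(k,onz("top",ht,165),onz("scene",ks,182),onz("scene",hs,165))
A=cv2.resize(T[120:220,240:400],None,fx=5,fy=5,interpolation=2);cv2.imwrite("pics/c1.png",A[...,::-1])
E
```

```text
[274.16438356 180.43835616] [ 7  7 10 10 73] [353.11827957 178.10752688] [ 9  6  8 14 93] [312.54545455 160.13636364] [ 6  7  6  5 22] [331.7 200.5] [ 6  4  6  4 20]
(array([598.06635882,  68.02562676, 183.23288494]), np.float64(1.3177972757807472)) (array([650.37638054, -26.90774559, 169.31096082]), np.float64(2.105144975648928))
[597.45166078  67.96039026 190.        ] [651.49618034 -25.82388364 165.        ] [596.59762554  68.08995237 182.        ] [645.78233602 -25.89427554 165.        ]
```

View pics/c1.png

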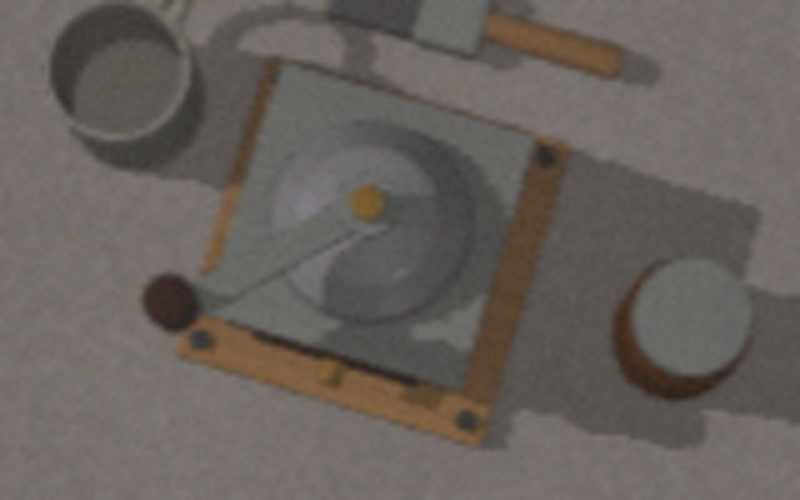

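Emit:
{"op": "arm_command", "data": {
  "increments": [-0.49,0.84,-0.1,0,0,0,-1,-0.49,0.84,-0.1,0,0,0,-1,-0.49,0.84,-0.1,0,0,0,-1,-0.49,0.84,-0.1,0,0,0,-1,-0.49,0.84,-0.1,0,0,0,-1,-0.49,0.84,-0.1,0,0,0,-1,-0.49,0.84,-0.1,0,0,0,-1,-0.49,0.84,-0.1,0,0,0,-1,-0.49,0.84,-0.1,0,0,0,-1,-0.49,0.84,-0.1,0,0,0,-1,-0.49,0.84,0,0,0,0,-1,-0.49,0.84,0,0,0,0,-1]
}}

```text
time_s: 1.1
tool_pos: [473.0, 262.3, 261.3]
tcp_rot: [-3.141, 0.0, 1.102]
force: [1.3, 0.5, 0.1]
gripper_width: 85.7
```

Emit:
{"op": "arm_command", "data": {
  "increments": [-0.49,0.84,0,0,0,0,-1,-0.49,0.84,0,0,0,0,-1,-0.49,0.84,0,0,0,0,-1,-0.49,0.84,0,0,0,0,-1,-0.49,0.84,0,0,0,0,-1,-0.49,0.84,0,0,0,0,-1,-0.49,0.84,0,0,0,0,-1,-0.49,0.84,0,0,0,0,-1,0,0,0,0,0,1,-1,0,0,0,0,0,1,-1,0,0,0,0,0,1,-1,0,0,0,0,0,1,-1]
}}

```text
time_s: 2.1
tool_pos: [599.0, 67.3, 260.9]
tcp_rot: [-3.141, 0.001, 0.748]
force: [-0.3, 0.0, -0.3]
gripper_width: 85.4
```

Emit:
{"op": "arm_command", "data": {
  "increments": [0,0,0,0,0,1,-1,0,0,0,0,0,1,-1,0,0,0,0,0,0.86,-1,0,0,0,0,0,0,-1,0,0,0,0,0,0,-1]
}}

```text
time_s: 2.52
tool_pos: [599.0, 67.6, 261.1]
tcp_rot: [-3.141, 0.0, 0.506]
force: [0.3, -0.1, 0.7]
gripper_width: 85.5
```

Emit:
{"op": "arm_command", "data": {
  "increments": [0,0,0.5,0,0,0,-1,0,0,0.5,0,0,0,-1,0,0,0.5,0,0,0,-1,0,0,0.5,0,0,0,-1,0,0,0.5,0,0,0,-1,0,0,0.4,0,0,0,-0.6,0,0,0.2,0,0,0,-0.5,0,0,0,0,0,0,-0.4,0,0,0,0,0,0,-0.3,0,0,0,0,0,0,-0.2],
  "squeeze": 20
}}

```text
time_s: 3.35
tool_pos: [599.6, 67.6, 169.1]
tcp_rot: [3.141, -0.001, 0.504]
force: [1.4, 1.1, -0.3]
gripper_width: 51.3
```

```bash
python3 - <<'E'
from h import *
T=r.read_camera("top");S=r.read_camera("scene")
A=cv2.resize(T[120:220,230:330],None,fx=4,fy=4,interpolation=2);B=cv2.resize(S[130:230,300:400],None,fx=4,fy=4,interpolation=2)
cv2.imwrite("pics/c2.png",np.hstack([A,B])[...,::-1]); print(r.get_state())
E
```

```text
{'time_s': 3.45, 'qpos': array([ 1.33028501e-02,  5.27181232e-01,  1.47546919e+00,  9.09551052e-06,
        1.13760866e+00, -4.90446600e-01]), 'dq': array([-0.00084175,  0.00157769,  0.00413524, -0.00134424, -0.00378863,
        0.00178323]), 'joint_efforts': array([-1.01910418e-02, -8.63693762e+01, -3.38511300e+01, -4.94466476e-04,
        9.52728238e-03, -2.53319344e-02]), 'tool_pos': array([599.61185108,  67.58505938, 169.10349705]), 'tcp_rot': array([ 3.14097180e+00, -1.18026725e-03,  5.03746004e-01]), 'force': array([-0.72072283,  0.94491258,  0.3947309 ]), 'wrist_torque': array([-0.00896348,  0.00958501,  0.01805701]), 'gripper_width': 50.90643205056267}
```

View pics/c2.png

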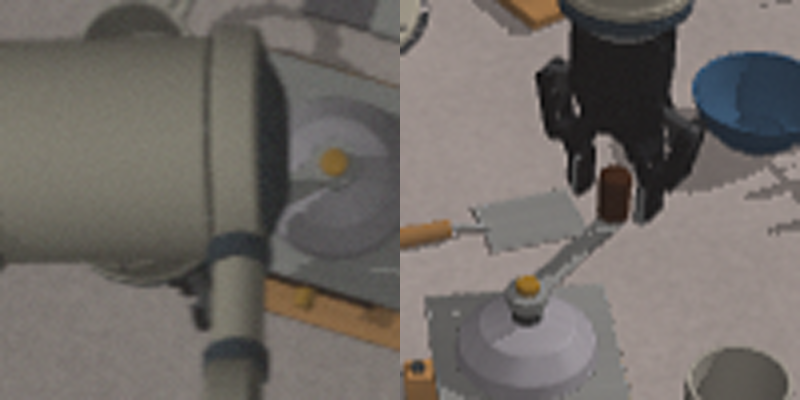

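The scene crop shows the knob standing between the two fingers with clearance on both sides. I'll close gently.

Emit:
{"op": "arm_command", "data": {
  "increments": [0,0,0,0,0,0,0,0,0,0,0,0,0,0.2,0,0,0,0,0,0,0.3,0,0,0,0,0,0,0.4,0,0,0,0,0,0,0.6,0,0,0,0,0,0,0.6,0,0,0,0,0,0,0.6],
  "squeeze": 20
}}

```text
time_s: 4.03
tool_pos: [599.3, 67.6, 168.5]
tcp_rot: [3.141, -0.0, 0.503]
force: [-1.0, 0.7, 4.3]
gripper_width: 25.0
```

```bash
python3 - <<'E'
from h import *
f=[]
for i in range(6):
    S=r.read_camera("scene"); s=r.get_state(); f.append(s["force"])
f=np.array(f);print(f.round(2),f.mean(0),s["tool_pos"],s["gripper_width"],s["time_s"])
E
```

```text
[[-1.24 -0.45  4.94]
 [-1.37  0.54  5.23]
 [-0.97  1.22  5.05]
 [-1.14  1.2   5.69]
 [-1.4   0.56  5.5 ]
 [-2.04  0.5   5.46]] [-1.36074184  0.59600146  5.3104373 ] [599.27870669  67.64663687 168.44210693] 24.637321603319997 4.3333
```

Emit:
{"op": "arm_command", "data": {
  "increments": [-0.04,0,0,0,0,0,0.6,-0.04,0,0,0,0,0,0.6,0,0,0,0,0,0,0.6,0,0,0,0,0,0,0.6]
}}

```text
time_s: 4.67
tool_pos: [597.2, 66.5, 168.5]
tcp_rot: [3.141, -0.0, 0.503]
force: [-0.6, 1.9, 5.5]
gripper_width: 25.2
```

Emit:
{"op": "arm_command", "data": {
  "increments": [-0.04,0.001,0,0,0,0,0.6,-0.04,0.002,0,0,0,0,0.6,0,0,0,0,0,0,0.6,0,0,0,0,0,0,0.6]
}}

```text
time_s: 5.0
tool_pos: [595.1, 65.3, 168.5]
tcp_rot: [3.141, -0.0, 0.503]
force: [-0.9, 1.6, 4.6]
gripper_width: 25.2
```

Emit:
{"op": "arm_command", "data": {
  "increments": [-0.04,0.003,0,0,0,0,0.6,-0.04,0.003,0,0,0,0,0.6,0,0,0,0,0,0,0.6,0,0,0,0,0,0,0.6]
}}

```text
time_s: 5.33
tool_pos: [593.1, 64.0, 168.5]
tcp_rot: [3.142, -0.0, 0.503]
force: [-0.4, 2.6, 5.1]
gripper_width: 25.1
```

Emit:
{"op": "arm_command", "data": {
  "increments": [-0.04,0.003,0,0,0,0,0.6,-0.04,0.004,0,0,0,0,0.6,0,0,0,0,0,0,0.6,0,0,0,0,0,0,0.6]
}}

```text
time_s: 5.67
tool_pos: [591.1, 62.6, 168.5]
tcp_rot: [-3.142, -0.0, 0.503]
force: [-1.0, 1.9, 6.0]
gripper_width: 25.3
```

Emit:
{"op": "arm_command", "data": {
  "increments": [-0.04,0.004,0,0,0,0,0.6,-0.04,0.004,0,0,0,0,0.6,0,0,0,0,0,0,0.6,0,0,0,0,0,0,0.6]
}}

```text
time_s: 6.0
tool_pos: [589.0, 61.3, 168.5]
tcp_rot: [-3.142, -0.0, 0.503]
force: [-0.0, 1.1, 5.2]
gripper_width: 25.4
```

Emit:
{"op": "arm_command", "data": {
  "increments": [-0.04,0.004,0,0,0,0,0.6,-0.04,0.005,0,0,0,0,0.6,0,0,0,0,0,0,0.6,0,0,0,0,0,0,0.6]
}}

```text
time_s: 6.33
tool_pos: [587.1, 59.9, 168.5]
tcp_rot: [-3.141, -0.0, 0.503]
force: [-0.6, 1.3, 5.6]
gripper_width: 25.3
```

Emit:
{"op": "arm_command", "data": {
  "increments": [-0.04,0.005,0,0,0,0,0.6,-0.04,0.006,0,0,0,0,0.6,0,0,0,0,0,0,0.6,0,0,0,0,0,0,0.6]
}}

```text
time_s: 6.67
tool_pos: [585.1, 58.4, 168.4]
tcp_rot: [-3.141, -0.0, 0.503]
force: [-1.6, 2.4, 5.8]
gripper_width: 25.3
```

Emit:
{"op": "arm_command", "data": {
  "increments": [-0.04,0.006,0,0,0,0,0.6,-0.04,0.006,0,0,0,0,0.6,0,0,0,0,0,0,0.6,0,0,0,0,0,0,0.6]
}}

```text
time_s: 7.0
tool_pos: [583.2, 57.0, 168.5]
tcp_rot: [-3.142, -0.0, 0.503]
force: [-1.4, 2.4, 5.3]
gripper_width: 25.4
```

Emit:
{"op": "arm_command", "data": {
  "increments": [-0.04,0.007,0,0,0,0,0.6,-0.04,0.007,0,0,0,0,0.6,0,0,0,0,0,0,0.6,0,0,0,0,0,0,0.6]
}}

```text
time_s: 7.33
tool_pos: [581.2, 55.5, 168.5]
tcp_rot: [-3.141, -0.0, 0.503]
force: [-0.9, 1.5, 5.9]
gripper_width: 25.3
```

Emit:
{"op": "arm_command", "data": {
  "increments": [-0.04,0.008,0,0,0,0,0.6,-0.04,0.008,0,0,0,0,0.6,0,0,0,0,0,0,0.6,0,0,0,0,0,0,0.6]
}}

```text
time_s: 7.67
tool_pos: [579.4, 53.9, 168.5]
tcp_rot: [-3.142, -0.0, 0.503]
force: [-0.4, 2.4, 5.8]
gripper_width: 25.5
```

Emit:
{"op": "arm_command", "data": {
  "increments": [-0.025,0.006,0,0,0,0,0.6,-0.025,0.006,0,0,0,0,0.6,0,0,0,0,0,0,0.6,0,0,0,0,0,0,0.6]
}}

```text
time_s: 8.0
tool_pos: [578.2, 52.8, 168.5]
tcp_rot: [-3.141, -0.0, 0.503]
force: [-1.4, 1.8, 6.4]
gripper_width: 25.1
```

Emit:
{"op": "arm_command", "data": {
  "increments": [-0.04,0.009,0,0,0,0,0.6,-0.04,0.009,0,0,0,0,0.6,0,0,0,0,0,0,0.6,0,0,0,0,0,0,0.6]
}}

```text
time_s: 8.33
tool_pos: [576.4, 51.2, 168.5]
tcp_rot: [-3.141, -0.0, 0.503]
force: [-0.4, 1.8, 6.1]
gripper_width: 25.4
```

Emit:
{"op": "arm_command", "data": {
  "increments": [-0.04,0.01,0,0,0,0,0.6,-0.04,0.01,0,0,0,0,0.6,0,0,0,0,0,0,0.6,0,0,0,0,0,0,0.6]
}}

```text
time_s: 8.67
tool_pos: [574.6, 49.5, 168.5]
tcp_rot: [-3.142, -0.0, 0.503]
force: [-0.9, 1.9, 5.6]
gripper_width: 25.4
```

Emit:
{"op": "arm_command", "data": {
  "increments": [-0.04,0.012,0,0,0,0,0.6,-0.04,0.012,0,0,0,0,0.6,0,0,0,0,0,0,0.6,0,0,0,0,0,0,0.6]
}}

```text
time_s: 9.0
tool_pos: [572.8, 47.7, 168.5]
tcp_rot: [-3.141, -0.0, 0.503]
force: [-2.3, 1.7, 6.4]
gripper_width: 25.5
```

Emit:
{"op": "arm_command", "data": {
  "increments": [-0.04,0.012,0,0,0,0,0.6,-0.04,0.012,0,0,0,0,0.6,0,0,0,0,0,0,0.6,0,0,0,0,0,0,0.6]
}}

```text
time_s: 9.33
tool_pos: [571.0, 45.9, 168.4]
tcp_rot: [-3.141, -0.0, 0.503]
force: [-1.4, 2.6, 5.4]
gripper_width: 25.4
```

Emit:
{"op": "arm_command", "data": {
  "increments": [-0.04,0.014,0,0,0,0,0.6,-0.04,0.014,0,0,0,0,0.6,0,0,0,0,0,0,0.6,0,0,0,0,0,0,0.6]
}}

```text
time_s: 9.67
tool_pos: [569.3, 44.0, 168.4]
tcp_rot: [-3.141, -0.0, 0.503]
force: [-1.8, 1.9, 6.1]
gripper_width: 25.2
```

Emit:
{"op": "arm_command", "data": {
  "increments": [-0.04,0.015,0,0,0,0,0.6,-0.04,0.015,0,0,0,0,0.6,0,0,0,0,0,0,0.6,0,0,0,0,0,0,0.6]
}}

```text
time_s: 10.0
tool_pos: [567.7, 42.1, 168.4]
tcp_rot: [-3.141, -0.0, 0.503]
force: [-0.9, 1.4, 5.5]
gripper_width: 25.1
```

Emit:
{"op": "arm_command", "data": {
  "increments": [-0.04,0.016,0,0,0,0,0.6,-0.04,0.016,0,0,0,0,0.6,0,0,0,0,0,0,0.6,0,0,0,0,0,0,0.6]
}}

```text
time_s: 10.33
tool_pos: [566.0, 40.1, 168.5]
tcp_rot: [-3.141, -0.0, 0.503]
force: [-1.7, 1.9, 6.4]
gripper_width: 25.2
```

Emit:
{"op": "arm_command", "data": {
  "increments": [-0.04,0.017,0,0,0,0,0.6,-0.04,0.017,0,0,0,0,0.6,0,0,0,0,0,0,0.6,0,0,0,0,0,0,0.6]
}}

```text
time_s: 10.67
tool_pos: [564.4, 38.0, 168.4]
tcp_rot: [-3.141, -0.0, 0.503]
force: [-2.0, 1.8, 6.2]
gripper_width: 25.3
```

Emit:
{"op": "arm_command", "data": {
  "increments": [-0.04,0.018,0,0,0,0,0.6,-0.04,0.018,0,0,0,0,0.6,0,0,0,0,0,0,0.6,0,0,0,0,0,0,0.6]
}}

```text
time_s: 11.0
tool_pos: [562.9, 36.1, 168.5]
tcp_rot: [-3.141, -0.0, 0.503]
force: [-1.6, 3.6, 5.4]
gripper_width: 25.1
```

```bash
cat >> h.py <<'E'
def meas(n=6,ax=(650.5,-27.5)):
    f=[];p=[]
    for i in range(n):
        r.read_camera("scene"); s=r.get_state(); f.append(s["force"]); p.append(s["tool_pos"])
    f=np.mean(f,0);p=np.mean(p,0); d=p[:2]-ax; a=np.arctan2(d[1],d[0])
    print("t",s["time_s"],"p",p.round(2),"r",np.hypot(*d).round(2),"ang",a.round(4),"Fcw %.2f Frad %.2f"%(f[0]*np.sin(a)-f[1]*np.cos(a),f[0]*np.cos(a)+f[1]*np.sin(a)),s["gripper_width"])
E
python3 -c "
from h import *
meas()"
```

```text
t 11.3 p [562.95  36.11 168.47] r 108.22 ang 2.5133 Fcw 2.09 Frad 3.41 25.044119403323744
```

Emit:
{"op": "arm_command", "data": {
  "increments": [-0.012,0.006,0,0,0,0,0.6,-0.012,0.006,0,0,0,0,0.6,0,0,0,0,0,0,0.6,0,0,0,0,0,0,0.6,0,0,0,0,0,0,0.6,0,0,0,0,0,0,0.6]
}}

```text
time_s: 11.8
tool_pos: [562.6, 35.6, 168.5]
tcp_rot: [-3.141, -0.001, 0.503]
force: [-0.7, 5.5, 5.1]
gripper_width: 25.3
```

```bash
python3 -c "
from h import *
meas(10)"
```

```text
t 12.3 p [562.62  35.6  168.49] r 108.19 ang 2.5189 Fcw 3.49 Frad 3.19 25.250569489001055
```

Emit:
{"op": "arm_command", "data": {
  "increments": [-0.013,0.006,0,0,0,0,0.6,0,0,0,0,0,0,0.6,0,0,0,0,0,0,0.6,0,0,0,0,0,0,0.6,0,0,0,0,0,0,0.6,0,0,0,0,0,0,0.6]
}}

```text
time_s: 12.8
tool_pos: [562.4, 35.3, 168.5]
tcp_rot: [-3.141, -0.001, 0.503]
force: [-0.2, 4.9, 5.7]
gripper_width: 25.3
```

```bash
python3 -c "
from h import *
meas(10)"
```

```text
t 13.3 p [562.44  35.33 168.5 ] r 108.18 ang 2.5219 Fcw 4.37 Frad 3.02 25.413635036563264
```

Emit:
{"op": "arm_command", "data": {
  "increments": [0.128,-0.058,0,0,0,0,0.6,0.128,-0.053,0,0,0,0,0.6,0.128,-0.047,0,0,0,0,0.6,0.128,-0.042,0,0,0,0,0.6,0.128,-0.036,0,0,0,0,0.6,0.128,-0.031,0,0,0,0,0.6,0.128,-0.027,0,0,0,0,0.6,0.128,-0.022,0,0,0,0,0.6,0.128,-0.017,0,0,0,0,0.6,0.128,-0.012,0,0,0,0,0.6,0.1,-0.006,0,0,0,0,0.6,0.05,-0.002,0,0,0,0,0.6]
}}

```text
time_s: 14.3
tool_pos: [595.0, 65.1, 168.5]
tcp_rot: [-3.142, -0.0, 0.504]
force: [-1.2, 2.2, 6.0]
gripper_width: 24.8
```

```bash
python3 -c "
from h import *
meas(6)"
```

```text
t 14.6 p [594.9   65.06 168.46] r 107.98 ang 2.1118 Fcw 0.36 Frad 2.18 25.47368159109471
```

Emit:
{"op": "arm_command", "data": {
  "increments": [0.05,-0.003,0,0,0,0,0.6,0.05,-0.001,0,0,0,0,0.6,0.04,0,0,0,0,0,0.6,0,0,0,0,0,0,0.6,0,0,0,0,0,0,0.6,0,0,0,0,0,0,0.6]
}}

```text
time_s: 15.1
tool_pos: [598.4, 67.1, 168.5]
tcp_rot: [3.142, -0.0, 0.503]
force: [-0.7, 1.9, 5.3]
gripper_width: 25.4
```

```bash
python3 -c "
from h import *
meas(6)"
```

```text
t 15.4 p [598.41  67.07 168.47] r 107.97 ang 2.0743 Fcw 0.40 Frad 1.98 24.846992579242578
```

Emit:
{"op": "arm_command", "data": {
  "increments": [0.04,0,0,0,0,0,0.6,0.04,0.001,0,0,0,0,0.6,0,0,0,0,0,0,0.6,0,0,0,0,0,0,0.6]
}}

```text
time_s: 15.73
tool_pos: [600.5, 68.2, 168.5]
tcp_rot: [-3.142, -0.0, 0.503]
force: [-1.8, 1.6, 6.7]
gripper_width: 25.1
```

```bash
python3 -c "
from h import *
meas(6)"
```

```text
t 16.0333 p [600.5   68.2  168.46] r 107.97 ang 2.0522 Fcw 0.09 Frad 1.82 25.21487543306843
```

Emit:
{"op": "arm_command", "data": {
  "increments": [0.04,0.001,0,0,0,0,0.6,0.03,0.001,0,0,0,0,0.6,0,0,0,0,0,0,0.6,0,0,0,0,0,0,0.6]
}}

```text
time_s: 16.37
tool_pos: [602.4, 69.1, 168.4]
tcp_rot: [-3.142, -0.0, 0.503]
force: [-1.5, 1.8, 5.7]
gripper_width: 25.1
```

```bash
python3 -c "
from h import *
meas(6)"
```

```text
t 16.6667 p [602.38  69.15 168.46] r 107.97 ang 2.0327 Fcw 0.30 Frad 1.65 25.273319590129866
```

Emit:
{"op": "arm_command", "data": {
  "increments": [0.04,0.002,0,0,0,0,0.6,0.03,0.002,0,0,0,0,0.6,0,0,0,0,0,0,0.6,0,0,0,0,0,0,0.6]
}}

```text
time_s: 17.0
tool_pos: [604.3, 70.1, 168.5]
tcp_rot: [-3.142, -0.0, 0.503]
force: [-0.7, 1.9, 5.9]
gripper_width: 25.2
```

```bash
python3 -c "
from h import *
meas(6)"
```

```text
t 17.3 p [604.29  70.07 168.47] r 107.96 ang 2.0131 Fcw 0.02 Frad 1.83 24.758569446013077
```

Emit:
{"op": "arm_command", "data": {
  "increments": [0.04,0.003,0,0,0,0,0.6,0.03,0.002,0,0,0,0,0.6,0,0,0,0,0,0,0.6,0,0,0,0,0,0,0.6]
}}

```text
time_s: 17.63
tool_pos: [606.2, 71.0, 168.5]
tcp_rot: [-3.142, -0.0, 0.503]
force: [-1.2, 1.6, 5.3]
gripper_width: 25.5
```

```bash
python3 -c "
from h import *
meas(6)"
```

```text
t 17.9333 p [606.2   70.95 168.47] r 107.95 ang 1.9936 Fcw -0.53 Frad 1.84 25.084237613828698
```

Emit:
{"op": "arm_command", "data": {
  "increments": [0.025,0.002,0,0,0,0,0.6,0.025,0.002,0,0,0,0,0.6,0,0,0,0,0,0,0.6,0,0,0,0,0,0,0.6]
}}

```text
time_s: 18.27
tool_pos: [607.6, 71.6, 168.5]
tcp_rot: [-3.142, -0.0, 0.503]
force: [-1.0, 1.8, 5.5]
gripper_width: 25.5
```

```bash
python3 -c "
from h import *
meas(6)"
```

```text
t 18.5667 p [607.57  71.56 168.46] r 107.96 ang 1.9798 Fcw 0.00 Frad 1.90 25.461040380938623
```

Still free.

Emit:
{"op": "arm_command", "data": {
  "increments": [0.035,0.003,0,0,0,0,0.6,0.035,0.003,0,0,0,0,0.6,0,0,0,0,0,0,0.6,0,0,0,0,0,0,0.6]
}}

```text
time_s: 18.9
tool_pos: [609.6, 72.4, 168.5]
tcp_rot: [3.142, -0.0, 0.503]
force: [-0.9, 1.2, 5.1]
gripper_width: 25.1
```

```bash
python3 -c "
from h import *
meas(6)"
```

```text
t 19.2 p [609.53  72.39 168.46] r 107.97 ang 1.96 Fcw -0.60 Frad 1.59 25.1594582736545
```

Emit:
{"op": "arm_command", "data": {
  "increments": [0.03,0.003,0,0,0,0,0.6,0.03,0.004,0,0,0,0,0.6,0,0,0,0,0,0,0.6,0,0,0,0,0,0,0.6]
}}

```text
time_s: 19.53
tool_pos: [610.8, 73.0, 168.4]
tcp_rot: [-3.141, 0.0, 0.503]
force: [-2.5, 0.3, 7.3]
gripper_width: 25.2
```

```bash
python3 -c "
from h import *
meas(6)"
```

```text
t 19.8333 p [610.83  72.97 168.41] r 108.02 ang 1.9469 Fcw -2.53 Frad 1.25 25.135741994338364
```

Emit:
{"op": "arm_command", "data": {
  "increments": [0.013,0.001,0,0,0,0,0.6,0.011,0.002,0,0,0,0,0.6,0,0,0,0,0,0,0.6,0,0,0,0,0,0,0.6,0,0,0,0,0,0,0.6,0,0,0,0,0,0,0.6]
}}

```text
time_s: 20.33
tool_pos: [611.3, 73.2, 168.4]
tcp_rot: [-3.141, 0.001, 0.503]
force: [-3.9, -1.2, 7.9]
gripper_width: 25.3
```

```bash
python3 -c "
from h import *
meas(14)"
```

```text
t 21.0333 p [611.29  73.17 168.37] r 108.04 ang 1.9422 Fcw -3.88 Frad 1.24 25.138680434887647
```

Emit:
{"op": "arm_command", "data": {
  "increments": [-0.09,-0.011,0,0,0,0,0.6,-0.09,-0.008,0,0,0,0,0.6,-0.09,-0.006,0,0,0,0,0.6,-0.09,-0.004,0,0,0,0,0.6,-0.09,-0.002,0,0,0,0,0.6,-0.09,0.001,0,0,0,0,0.6,-0.09,0.003,0,0,0,0,0.6,-0.09,0.005,0,0,0,0,0.6,-0.09,0.007,0,0,0,0,0.6,-0.09,0.01,0,0,0,0,0.6,-0.09,0.012,0,0,0,0,0.6,-0.046,0.007,0,0,0,0,0.6]
}}

```text
time_s: 22.03
tool_pos: [584.5, 57.9, 168.5]
tcp_rot: [-3.141, -0.0, 0.503]
force: [-2.2, 2.8, 5.6]
gripper_width: 25.3
```

```bash
python3 -c "
from h import *
meas(4)"
```

```text
t 22.2333 p [584.52  57.97 168.47] r 107.98 ang 2.2282 Fcw -0.01 Frad 3.05 25.205596083344542
```

Emit:
{"op": "arm_command", "data": {
  "increments": [-0.012,0.002,0,0,0,0,0.6,0,0,0,0,0,0,0.6,0,0,0,0,0,0,0.3,0,0,0,0,0,0,0.2,0,0,0,0,0,0,0.1,0,0,0,0,0,0,-0.1,0,0,0,0,0,0,-0.3,0,0,0,0,0,0,-0.5,0,0,0,0,0,0,-0.5,0,0,0,0,0,0,-0.5]
}}

```text
time_s: 23.07
tool_pos: [584.4, 57.7, 168.2]
tcp_rot: [-3.142, 0.0, 0.503]
force: [0.2, -0.2, -1.2]
gripper_width: 63.6
```

Emit:
{"op": "arm_command", "data": {
  "increments": [0,0,-0.2,0,0,0,-0.5,0,0,-0.4,0,0,0,-0.5,0,0,-0.6,0,0,0,-0.5,0,0,-0.8,0,0,0,-0.5,0,0,-0.8,0,0,0,-0.5,0,0,-0.8,0,0,0,-0.5,0,0,-0.4,0,0,0,-0.5,-0.4,-0.8,0,0,0,0,-0.5,-0.4,-0.8,0,0,0,0,-0.5,-0.4,-0.8,0,0,0,0,-0.5,-0.4,-0.8,0,0,0,0,-0.5,-0.4,-0.8,0,0,0,0,-0.5]
}}

```text
time_s: 24.07
tool_pos: [472.8, 134.3, 288.7]
tcp_rot: [3.141, -0.0, 0.503]
force: [0.3, 0.7, -0.3]
gripper_width: 64.3
```

Emit:
{"op": "arm_command", "data": {
  "increments": [-0.8,-0.5,0,0,0,0,-0.5,-0.8,-0.5,0,0,0,0,-0.5,-0.8,-0.5,0,0,0,0,-0.5,-0.8,-0.5,0,0,0,0,-0.5,0,0,0,0,0,0,-0.5,0,0,0,0,0,0,-0.5]
}}

```text
time_s: 24.57
tool_pos: [360.0, 140.2, 289.0]
tcp_rot: [3.141, -0.001, 0.504]
force: [0.0, -0.1, -0.1]
gripper_width: 63.9
```

```bash
python3 - <<'E'
from h import *
T=r.read_camera("top");S=r.read_camera("scene")
ks,b=blob(S,(340,172),26,lambda s,h:s.sum(2)<150)
k=onz("scene",ks,182)+[1.5,0,0]; print(ks,b,k,np.arctan2(k[1]+27.5,k[0]-650.5))
try:
    kt,a=blob(T,(279,186),12,lambda s,h:s.sum(2)<150); p=onz("top",kt,190); print(kt,a,p,np.arctan2(p[1]+27.5,p[0]-650.5))
except Exception as e: print(e)
A=cv2.resize(T[110:220,220:400],(720,440));B=S
cv2.imwrite("pics/c3.png",A[...,::-1]);cv2.imwrite("pics/s3.png",S[...,::-1]);print(r.get_state()["tool_pos"],r.get_state()["time_s"])
E
```

```text
[348.25806452 176.21505376] [31 24  8 14 93] [583.94247084  58.56374836 182.        ] 2.229075664554721
[278.05714286 185.9       ] [ 7  7  9 11 70] [583.89860364  58.33139493 190.        ] 2.230703461594614
[361.71951219 140.15129056 288.79786375] 24.6667
```

View pics/s3.png

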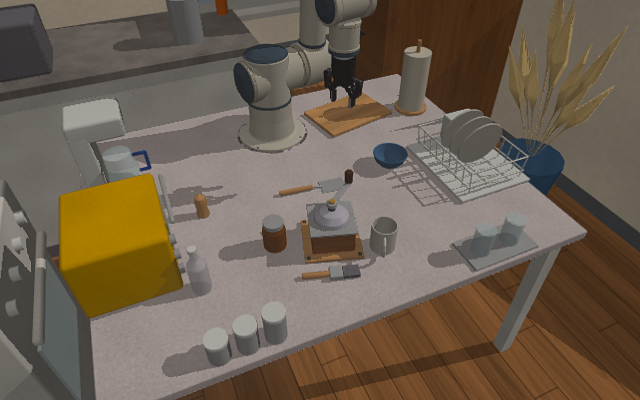

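View pics/c3.png

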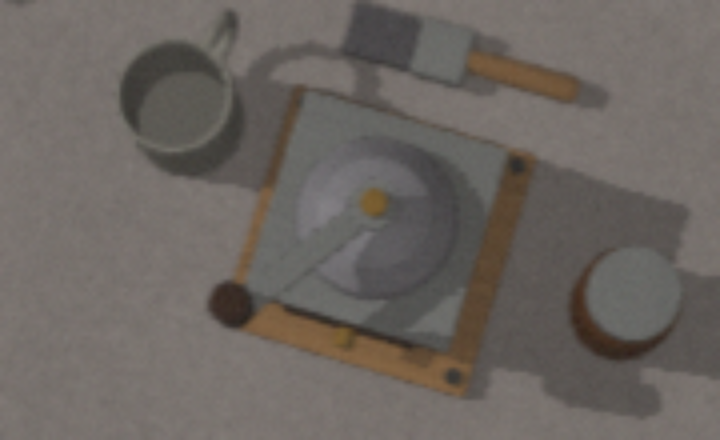

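The arm stands clear. The crank knob sits at scene (348,176) and top (278,186), where I left it at about 2.23 rad. The other objects look unmoved.

```bash
python3 -c "
from station import r
print(r.sign_off())"
```

```text
the job is handed in; nothing more can be done
None
```

I felt out the crank's free play by the knob and left the crank at rest halfway between the two stops. The job was handed in at about 24.7 s; no verdict was reported.

| Point | World bearing about the mill axis | Force at knob | Held |
|---|---|---|---|
| Anticlockwise stop | about 2.508 rad | up to about 4.4 N | about 1 s |
| Clockwise stop | about 1.955 rad | up to about 3.9 N | about 1 s |
| Left at | 2.231 rad aimed for | unloaded | – |

- **Free play:** the two stops are about 0.55 rad apart, or 60 mm at the knob. No reading came near the 10.9 N that strains the burrs.
- **Final position:** with the gripper off the knob, the scene camera put it at 2.229 rad and the top camera at 2.231 rad. Both agree with the midpoint to about 0.3 mm at the knob.
- **Surroundings:** the gripper opened without disturbing the knob and the arm withdrew clear. By eye, the other objects look unmoved in the last pictures; I did not measure them.
- **Disagreement:** the tool traced a radius of 108 mm about my estimate of the axis, against the stated 110 mm. That is a 2 mm calibration or axis error, which hardly shifts the midpoint.
- **Noise:** single force readings scattered by roughly 0.5–1 N, so I averaged several readings at each stop.

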